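Sort the stationery on the writing desk

TASK

Tidy the writing desk: put both flat highlighters side by side, lying flat on the floor of the wide shallow tray; stand both hand stamps upright on the floor of the small deeper tray; and lay the roll of tape flat in the round dish. Leave the stone cup and the notebook where they are.

Things in the scene. Friction and masses are not known exactly. Their poses are not given: they have to be found in the camera images.
- highlighter_a: Flat highlighter pen lying on the desk, 100 x 20 x 14 mm (long x wide x high), white barrel, grey cap at its +x end. Origin: centre of its underside; x along its length, z up. It and the other highlighter are alike. About 25 g.
- highlighter_b: Flat highlighter pen lying on the desk, 100 x 20 x 14 mm (long x wide x high), white barrel, grey cap at its +x end. Origin: centre of its underside; x along its length, z up. It and the other highlighter are alike. About 25 g.
- stamp_a: Wooden hand stamp standing upright, 58 mm high: a foot block 40 (x) x 26 (y) x 18 mm with dark rubber underneath, and on its middle an upright round handle 20 mm in diameter from 18 mm to 58 mm above the underside. Origin: centre of its underside; z up along the handle. It and the other stamp are alike. About 50 g.
- stamp_b: Wooden hand stamp standing upright, 58 mm high: a foot block 40 (x) x 26 (y) x 18 mm with dark rubber underneath, and on its middle an upright round handle 20 mm in diameter from 18 mm to 58 mm above the underside. Origin: centre of its underside; z up along the handle. It and the other stamp are alike. About 50 g.
- tape_roll: Roll of cream masking tape lying flat on the desk, a ring 50 mm outside diameter, 27 mm hole, 19 mm high. Origin: centre of its underside, on its axis; z up. About 40 g.
- pen_tray: The wide shallow tray, for the highlighters: rectangular, wooden, fixed to the desk, outside 142 (x) x 136 (y) x 12 mm high, a thin grey lining on its floor, walls and floor 4 mm thick, inside 134 x 128 mm. Origin: centre of its underside, at desk height; inner floor 4 mm above it; x along its slightly longer side, z up.
- stamp_tray: The small deeper tray, for the stamps: rectangular, wooden, fixed to the desk, outside 130 (x) x 80 (y) x 24 mm high, a thin grey lining on its floor, walls and floor 4 mm thick, inside 122 x 72 mm. Origin: centre of its underside, at desk height; inner floor 4 mm above it; x along its longer side, z up.
- round_dish: The round dish, for the tape: wooden, fixed to the desk, 150 mm across at the rim, 14 mm high, a thin grey lining on its floor, wall and floor 4 mm thick, the flat inner floor about 134 mm across. Origin: centre of its underside, at desk height; inner floor 4 mm above it; z up.
- stone_cup: Bystander, leave alone: grey stone cup, 76 mm across, 65 mm high, loose, in the gap between two trays on the far side. Origin: centre of its underside.
- notebook: Bystander, leave alone: closed notebook with a dark brown cover, 105 (x) x 150 (y) x 14 mm, loose, in the gap between two trays on the far side. Origin: centre of its underside.
Things that resemble listed ones, but are neither listed nor needed, are in the scene too. What is shaped like the pen_tray but turquoise is not meant.

How it is judged (in metres and radians):
At the end, for the whole second after the job is handed in: Both highlighters lie flat on the wide shallow tray's floor, neither on the other; both stamps stand upright on the small deeper tray's floor; the tape lies flat on the dish's floor, within 48 mm of its centre. All within 0.12 rad of level, as first lying (not turned over), released, at rest (x of highlighter_a in the frame of pen_tray between -0.06 and 0.06 m and y of highlighter_a in the frame of pen_tray between -0.06 and 0.06 m and z of each of highlighter_a, highlighter_b in the frame of pen_tray below 0.008 m and angle between each of highlighter_a, stamp_a, highlighter_b, stamp_b, tape_roll's own z axis and vertical below 0.12 rad and linear speed of each of highlighter_a, stamp_a, highlighter_b, stamp_b, tape_roll below 0.02 m/s and angular speed of each of highlighter_a, stamp_a, highlighter_b, stamp_b, tape_roll below 0.2 rad/s and x of stamp_a in the frame of stamp_tray between -0.053 and 0.053 m and y of stamp_a in the frame of stamp_tray between -0.03 and 0.03 m and z of each of stamp_a, stamp_b in the frame of stamp_tray below 0.008 m and x of highlighter_b in the frame of pen_tray between -0.06 and 0.06 m and y of highlighter_b in the frame of pen_tray between -0.06 and 0.06 m and x of stamp_b in the frame of stamp_tray between -0.053 and 0.053 m and y of stamp_b in the frame of stamp_tray between -0.03 and 0.03 m and horizontal distance between tape_roll and round_dish below 0.048 m and z of tape_roll in the frame of round_dish below 0.008 m); the robot touches nothing.
It fails at once if the stone cup is pushed more than 20 mm or knocked over (distance of stone_cup from where it was at the start of the episode above 0.02 m or angle between stone_cup's own z axis and vertical above 0.3 rad).
It fails at once if the notebook is pushed more than 20 mm or knocked over (distance of notebook from where it was at the start of the episode above 0.02 m or angle between notebook's own z axis and vertical above 0.3 rad).
It also fails if it takes over 128 s, if anything falls off the work surface, if the arm or the gripper's body presses on something with over 40 N, if the wrist force passes 120 N, or if a joint passes its speed limit or range.

ROBOT

A 6-joint arm with a two-finger parallel gripper is mounted at the origin on the work surface. World frame = base frame: x ahead of the robot, y to its left, z up, the work surface at z = 0. Lengths are in mm, angles in rad, forces in N, time in s.
With the tool pointing down it reaches from about 375 to 900 mm from the base axis. Payload 3.1 kg.
Tool frame: the origin (TCP) lies between the finger pads; the fingertips stand 22 mm ahead of it and the grasp point (between the pads) lies 3 mm ahead of it (arm.finger_overhang is the distance from the TCP to the fingertips, in mm); z points along the fingers, y is the line along which they close (so a half turn about z gives the same grasp; the last joint's range is limited). The gripper opens to 87 mm and grips with 3 to 60 N. Pads are 19 mm wide; open, the fingers measure 117 mm over their backs; the gripper's body (75 mm by 190 mm) begins 51 mm behind the grasp point.
Start: joints at [1.121, 0.527, 1.433, -0, 1.181, -0.178], TCP at [167.75, 602.044, 223.648] pointing down, gripper open.
Joint ranges: [-3.08, 3.08], [-0.75, 2.2], [0.22, 2.44], [-1.43, 4.57], [0, 2.65], [-2.85, 2.85]. Speed limits (rad/s): [2.79, 2.79, 3.14, 3.14, 3.14, 3.14].

INTERFACE

Orientations are given as a rotation vector (axis times angle).
In Python, from workcell import telemetry, eyes, arm gives the robot as it stands. The module is installed in compiled form; this text tells all that it offers.
- The arm moves only by the tool jog_arm, never from a script. Its argument "increments" is a list of rows, each an object with "slide": the shift along the world's x, y, z each as a share of 75 mm, from -1 to 1, a list of three; "rotation": the turn, a rotation vector about the world's x, y, z each as a share of 5 degrees, from -1 to 1, a list of three. A call has 1 to 20 rows; each row shifts and turns the commanded pose from where the row before left it; what a row does not reach is not made up. A row lasts 1/12 s, in which the tool goes at most 41.7 mm and 7.16 degrees, less where a joint would pass 70% of its speed; a pose out of reach is approached as far as the arm can. A call with a number of a shift or a turn outside -1 to 1 is refused whole. A call with a gripper value outside its range is refused whole. "hand" is the opening, from -1 (shut) to 1 (fully open), set as the call begins (left out, the last holds). The fingers move at their own pace and stop on an object; the grip force is fixed at half the most. Time passes only in rows, so rows that do not move let the fingers close. It gives the time, the measured TCP pose, the force, the opening and the grip force at its end, in the units of the state.
- telemetry.get_state(): the state, without advancing time (a new reading comes with each control period).
- eyes.read_camera(name): name is "side" or "top" or "wrist"; returns a dict with "pixels" (400x640x3 uint8, red, green, blue), "range_z" (400x640 float32, mm along the optical axis (not along the pixel's ray), 0 where there is no reading), "vertical_fov" (degrees; the focal length in pixels is half the picture's height over the tangent of half this angle, whatever the lens; pixels are square), "cx", "cy" (the principal point, pixels), "R" (3x3) and "t" (3): a world point X has camera coordinates R X + t. Camera axes: x right, y down, z forward; pixel columns grow to the right and rows downward; lengths in mm; the calibration is good to about 2 mm. A picture is of the moment at which its call begins.
- arm.sign_off(): hands the job in; it is judged then, once.
The state is a dict: "clock": time; "joints": joint angles; "qd": joint speeds; "tau": joint torques, N m; "ee_pos": TCP position; "tcp_rot": TCP orientation; "contact_force": force on the tool from outside, world axes, zero at the start; "moment": the same for the moment, N m; "gripper_width": finger opening in mm; "grasp_force": force on a finger pad.
Only numpy, scipy, OpenCV 4.12 (cv2) and the standard library are available. Lean on these libraries where they do the work, as an engineer would, in place of code of your own. Each camera call takes 0.05 s, during which the arm holds its last target. There are 200 camera calls.

## Working session

There is one attempt and no reset: what is moved stays moved. The work goes in short steps, Python scripts to look and compute and a tool call to move; the robot and the scene stay as the last step left them, time stands still between calls to the robot, and variables do not carry over. Pictures are saved under pics/ and viewed, at most 14 in all, crops included, and the job is handed in when it is done.

Besides the shell and the picture viewer there is one more tool, called after "Emit:" by a JSON object that holds its "name" and its "arguments", one argument or row to a line. jog_arm: Moves the arm, as the interface text tells. Shift numbers are shares of 75 mm and turn numbers shares of 5 degrees, none past 1 either way. Its arguments: {"type":"object","properties":{"increments":{"type":"array","items":{"type":"object","properties":{"slide":{"type":"array","items":{"type":"number"}},"rotation":{"type":"array","items":{"type":"number"}}}}},"hand":{"type":"number"}},"required":["increments"]}

```bash
mkdir -p pics; cat > h.py <<'E'
import numpy as np, cv2
from workcell import telemetry, eyes, arm
def grab(n,tag):
    c=eyes.read_camera(n); cv2.imwrite(f'pics/{tag}.png',c['pixels'][:,:,::-1]); np.savez(f'{tag}.npz',**c); return c
def load(tag): return dict(np.load(f'{tag}.npz'))
def f(c): return 200/np.tan(np.radians(float(c['vertical_fov']))/2)
def world(c,u,v,z=None):
    r=np.array([(u-c['cx'])/f(c),(v-c['cy'])/f(c),1.]); R=c['R'];t=c['t']
    o=-R.T@t; d=R.T@r
    s=(z-o[2])/d[2] if z is not None else c['range_z'][int(round(v)),int(round(u))]
    return o+s*d
E
python3 - <<'E'
from h import *
for n in ['top','side']:
    c=grab(n,n+'0'); print(n,c['vertical_fov'],c['cx'],c['cy'],-c['R'].T@c['t'],c['R'].round(2).tolist())
s=telemetry.get_state();print(s['ee_pos'],s['tcp_rot'],s['clock'],s['gripper_width'])
E
```

```text
top 48.410463829644755 313.9669421989575 204.14785407456142 [ 341.05435056  -35.48445873 1287.66503032] [[0.03, -1.0, 0.01], [-0.99, -0.03, -0.13], [0.13, -0.01, -0.99]]
side 42.53515202236835 318.1010348884303 202.66736150829684 [  577.95936873 -1321.66124746  1254.32650639] [[1.0, 0.05, -0.01], [0.03, -0.69, -0.72], [-0.05, 0.72, -0.69]]
[167.48173029 601.43861634 222.76466979] [-4.25596310e-01 -3.11202756e+00  2.99136007e-03] 0.1 87.07106148343829
```

View pics/top0.png

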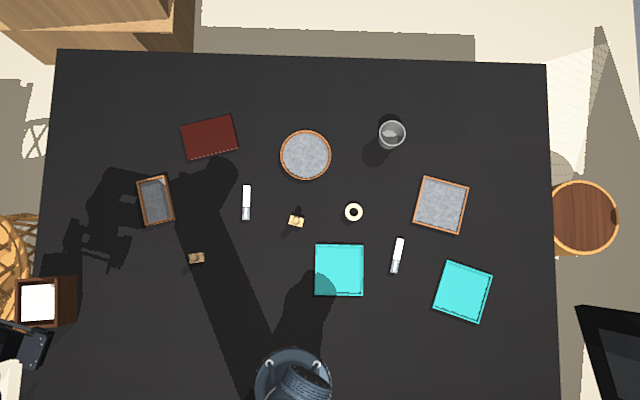

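View pics/side0.png

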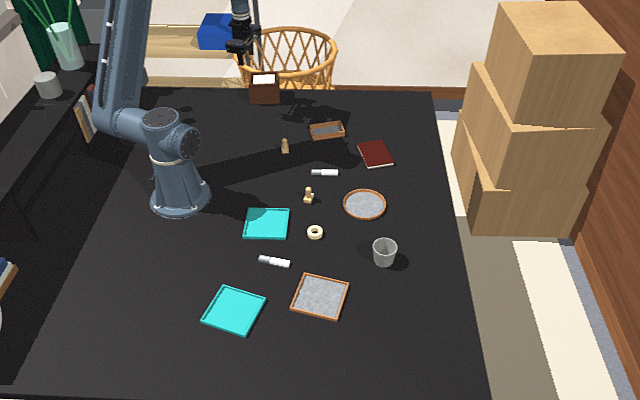

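Top view: white/grey highlighters are at (246,203) and (398,256), stamps at (296,220) and (196,258), and the tape at (353,212). The wooden pen tray is at (440,205), the stamp tray at (155,200) and the dish at (305,155). The cup is at (391,134) and the notebook at (209,137). The turquoise trays at (339,270) and (462,291) are decoys. The tray meant is the wooden one at (440,205), which has the grey lining; I'll confirm it in an enlarged crop.

```bash
python3 - <<'E'
from h import *
c=load('top0'); im=c['pixels'][:,:,::-1]
a=cv2.resize(im[110:330,130:490],None,fx=2.2,fy=2.2,interpolation=cv2.INTER_CUBIC)
cv2.imwrite('pics/crop1.png',a)
hsv=cv2.cvtColor(im,cv2.COLOR_BGR2HSV)
# height map contours
v,u=np.mgrid[0:400,0:640]; r=np.stack([(u-c['cx'])/f(c),(v-c['cy'])/f(c),np.ones(u.shape)],-1)*c['range_z'][...,None]
W=(r-c['t'])@c['R']; 
H=W[...,2]; print('desk z',np.median(H[300:330,150:250]))
m=((H>5)&(H<90)&(v>100)&(v<335)&(u>120)&(u<500)).astype(np.uint8)
n,l,st,ce=cv2.connectedComponentsWithStats(m)
for i in range(1,n):
    if st[i,4]<25: continue
    P=W[l==i]; h=np.percentile(P[:,2],90); 
    rc=cv2.minAreaRect(P[:,:2].astype(np.float32))
    print(ce[i].round(),st[i,4],'h',h.round(1),'rect',np.round(rc[0]),np.round(rc[1]),round(rc[2],1),'mean',P.mean(0).round())
E
```

```text
desk z -0.8578318683458006
[208. 137.] 1787 h 16.9 rect [704. 268.] [111. 155.] 16.4 mean [702. 269.  14.]
[391. 134.] 484 h 64.3 rect [ 726. -266.] [ 78. 100.] 59.2 mean [ 721. -266.   38.]
[304. 152.] 632 h 14.8 rect [657. -16.] [147. 147.] 66.7 mean [668. -14.   9.]
[316. 154.] 49 h 8.2 rect [660. -50.] [42. 30.] 13.2 mean [662. -50.   7.]
[314. 164.] 51 h 8.3 rect [633. -42.] [42. 29.] 40.8 mean [633. -45.   7.]
[154. 200.] 699 h 24.6 rect [512. 413.] [139.  89.] 13.9 mean [511. 412.  14.]
[438. 205.] 714 h 13.5 rect [ 522. -413.] [138. 143.] 76.0 mean [ 520. -408.    9.]
[246. 203.] 252 h 16.8 rect [510. 150.] [23. 99.] 88.3 mean [509. 150.  13.]
[436. 198.] 104 h 8.6 rect [ 541. -404.] [53. 53.] 19.4 mean [ 540. -402.    7.]
[353. 212.] 176 h 21.6 rect [ 492. -160.] [48. 49.] 64.6 mean [ 492. -159.   17.]
[450. 218.] 34 h 9.2 rect [ 486. -444.] [29. 29.] 19.8 mean [ 484. -444.    7.]
[295. 221.] 131 h 58.2 rect [461.   7.] [44. 26.] 77.1 mean [459.   5.  30.]
[396. 256.] 256 h 16.3 rect [ 371. -286.] [ 22. 100.] 77.6 mean [ 370. -285.   13.]
[339. 269.] 596 h 13.6 rect [ 326. -121.] [141. 138.] 1.4 mean [ 328. -124.    9.]
[196. 258.] 141 h 56.7 rect [349. 284.] [26. 42.] 9.5 mean [348. 280.  30.]
[464. 290.] 518 h 13.3 rect [ 275. -472.] [140. 142.] 72.2 mean [ 278. -478.    9.]
[344. 277.] 50 h 9.2 rect [ 307. -137.] [49. 27.] 5.9 mean [ 305. -138.    7.]
[449. 297.] 37 h 8.6 rect [ 261. -439.] [18. 48.] 43.7 mean [ 258. -437.    7.]
[449. 306.] 31 h 8.2 rect [ 234. -437.] [40. 13.] 73.3 mean [ 232. -438.    6.]
```

View pics/crop1.png

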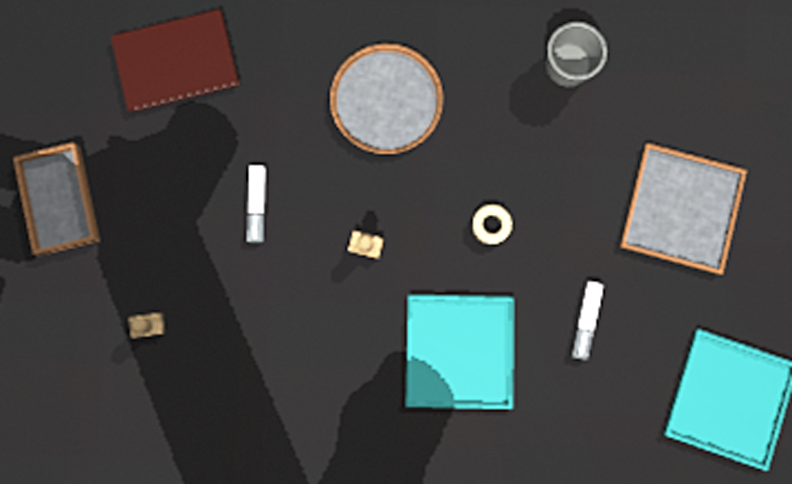

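The crop confirms it: the only wooden, grey-lined shallow rectangular tray is at crop (684,208). It is about 138x143 mm and 13 mm high, which fits pen_tray. The other two trays of that shape are turquoise. I'll move to the stamp at (349,284) first.

Emit:
{"name": "jog_arm", "arguments": {
  "increments": [
    {"slide": [0.2,-0.35,-0.08],"rotation": [0,0,1]},
    {"slide": [0.2,-0.35,-0.08],"rotation": [0,0,1]},
    {"slide": [0.2,-0.35,-0.08],"rotation": [0,0,1]},
    {"slide": [0.2,-0.35,-0.08],"rotation": [0,0,1]},
    {"slide": [0.2,-0.35,-0.08],"rotation": [0,0,1]},
    {"slide": [0.2,-0.35,-0.08],"rotation": [0,0,0]},
    {"slide": [0.2,-0.35,-0.08],"rotation": [0,0,0]},
    {"slide": [0.2,-0.35,-0.08],"rotation": [0,0,0]},
    {"slide": [0.2,-0.35,-0.08],"rotation": [0,0,0]},
    {"slide": [0.2,-0.35,-0.08],"rotation": [0,0,0]},
    {"slide": [0.2,-0.35,-0.08],"rotation": [0,0,0]},
    {"slide": [0.2,-0.35,-0.08],"rotation": [0,0,0]},
    {"slide": [0,0,0],"rotation": [0,0,0]},
    {"slide": [0,0,0],"rotation": [0,0,0]},
    {"slide": [0,0,0],"rotation": [0,0,0]}
  ],
  "hand": 0.2
}}

```text
clock: 1.35
ee_pos: [347.6, 287.2, 151.6]
tcp_rot: [0.257, -3.131, -0.0]
contact_force: [0.1, 0.2, 0.2]
gripper_width: 52.0
grasp_force: 0.0
```

```bash
cat >> h.py <<'E'
def cloud(c):
    v,u=np.mgrid[0:400,0:640]; r=np.stack([(u-c['cx'])/f(c),(v-c['cy'])/f(c),np.ones(u.shape)],-1)*c['range_z'][...,None]
    return (r-c['t'])@c['R']
def blobs(c,lo=5,hi=90,near=None,rad=110,top=None):
    W=cloud(c);m=(W[...,2]>lo)&(W[...,2]<hi)&(c['range_z']>0)
    if near: m&=np.hypot(W[...,0]-near[0],W[...,1]-near[1])<rad
    n,l,st,ce=cv2.connectedComponentsWithStats(m.astype(np.uint8))
    for i in range(1,n):
        if st[i,4]<60: continue
        P=W[l==i]; rc=cv2.minAreaRect(P[:,:2].astype(np.float32))
        print(ce[i].round(),st[i,4],'z90',np.percentile(P[:,2],90).round(1),'rect',np.round(rc[0],1),np.round(rc[1],1),round(rc[2],1),'mean',P.mean(0).round(1))
def st():
    s=telemetry.get_state(); r=s['tcp_rot']; psi=(2*np.degrees(np.arctan2(r[1],r[0]))-90)%180
    print('t',round(s['clock'],2),'tcp',np.round(s['ee_pos'],1),'psi',round(psi,1),'|r|',round(np.linalg.norm(r),3),'w',round(s['gripper_width'],1),'F',np.round(s['contact_force'],1))
E
python3 - <<'E'
from h import *
st(); c=grab('wrist','w1'); print(-c['R'].T@c['t']); blobs(c,5,80,(349,284)); print('--');blobs(c,40,80,(349,284),60)
c=grab('top','top1')
blobs(c,40,80,(349,284),60);print('tray,stamp1'); blobs(c,14,40,(512,413)); blobs(c,40,80,(460,6),60)
E
```

```text
t 1.35 tcp [347.6 287.2 151.6] psi 99.4 |r| 3.141 w 52.0 F [0.1 0.2 0.2]
[282.22689719 276.3492509  313.20492786]
[318. 186.] 1079 z90 58.1 rect [346.4 283.2] [25.9 39.2] 9.6 mean [343.6 283.   32.6]
--
[318. 192.] 400 z90 58.8 rect [346.5 283.2] [19.2 19.1] 54.1 mean [345.  283.1  55.6]
tray,stamp1
[154. 199.] 313 z90 25.9 rect [509.5 411.6] [131.2  82.3] 15.5 mean [511.5 411.8  21.8]
```

View pics/w1.png

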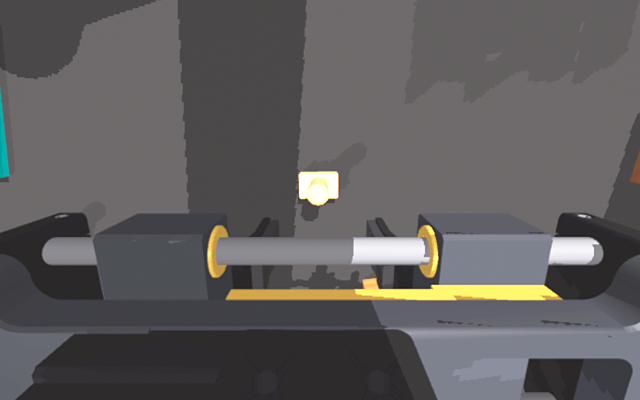

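The wrist view shows the stamp (handle top about (318,190)) centred between the fingers, at world (346.5,283). I'll descend and grip the handle.

Emit:
{"name": "jog_arm", "arguments": {
  "increments": [
    {"slide": [-0.01,-0.05,-0.2]},
    {"slide": [0,0,-0.3]},
    {"slide": [0,0,-0.3]},
    {"slide": [0,0,-0.3]},
    {"slide": [0,0,-0.2]},
    {"slide": [0,0,-0.1]},
    {"slide": [0,0,0]},
    {"slide": [0,0,0]}
  ]
}}

```text
validation failed for argument at $.in...
```

Emit:
{"name": "jog_arm", "arguments": {
  "increments": [
    {"slide": [0,0,0]},
    {"slide": [0,0,0]},
    {"slide": [0,0,0]},
    {"slide": [0,0,0]},
    {"slide": [0,0,0]},
    {"slide": [0,0,0]},
    {"slide": [0,0,0]},
    {"slide": [0,0,0]}
  ],
  "hand": -1
}}

```text
validation failed for argument at $.in...
```

Emit:
{"name": "jog_arm", "arguments": {
  "increments": [
    {"slide": [-0.01,-0.05,-0.2],"rotation": [0,0,0]},
    {"slide": [0,0,-0.3],"rotation": [0,0,0]},
    {"slide": [0,0,-0.3],"rotation": [0,0,0]},
    {"slide": [0,0,-0.3],"rotation": [0,0,0]},
    {"slide": [0,0,-0.2],"rotation": [0,0,0]},
    {"slide": [0,0,-0.1],"rotation": [0,0,0]},
    {"slide": [0,0,0],"rotation": [0,0,0]},
    {"slide": [0,0,0],"rotation": [0,0,0]}
  ]
}}

```text
clock: 2.12
ee_pos: [346.7, 284.0, 46.8]
tcp_rot: [0.26, -3.131, 0.0]
contact_force: [-0.3, -0.8, 0.1]
gripper_width: 51.9
grasp_force: 0.0
```

Emit:
{"name": "jog_arm", "arguments": {
  "increments": [
    {"slide": [0,0,0],"rotation": [0,0,0]},
    {"slide": [0,0,0],"rotation": [0,0,0]},
    {"slide": [0,0,0],"rotation": [0,0,0]},
    {"slide": [0,0,0],"rotation": [0,0,0]},
    {"slide": [0,0,0],"rotation": [0,0,0]},
    {"slide": [0,0,0],"rotation": [0,0,0]},
    {"slide": [0,0,0],"rotation": [0,0,0]},
    {"slide": [0,0,0],"rotation": [0,0,0]}
  ],
  "hand": -1
}}

```text
clock: 2.78
ee_pos: [347.2, 283.2, 46.9]
tcp_rot: [-0.258, 3.131, -0.0]
contact_force: [0.5, -0.4, 2.1]
gripper_width: 18.5
grasp_force: 30.0
```

Emit:
{"name": "jog_arm", "arguments": {
  "increments": [
    {"slide": [0,0,0.2],"rotation": [0,0,0]},
    {"slide": [0,0,0.3],"rotation": [0,0,0]},
    {"slide": [0,0,0.3],"rotation": [0,0,0]},
    {"slide": [0.36,0.26,0.1],"rotation": [0,0,1]},
    {"slide": [0.36,0.26,0],"rotation": [0,0,0]},
    {"slide": [0.36,0.26,0],"rotation": [0,0,0]},
    {"slide": [0.36,0.26,0],"rotation": [0,0,0]},
    {"slide": [0.36,0.26,0],"rotation": [0,0,0]},
    {"slide": [0.36,0.26,0],"rotation": [0,0,0]},
    {"slide": [0.36,0.26,0],"rotation": [0,0,0]},
    {"slide": [0,0,0],"rotation": [0,0,0]},
    {"slide": [0,0,0],"rotation": [0,0,0]},
    {"slide": [0,0,0],"rotation": [0,0,0]}
  ]
}}

```text
clock: 3.87
ee_pos: [534.5, 419.0, 113.0]
tcp_rot: [0.394, -3.113, 0.002]
contact_force: [0.1, -0.6, 0.8]
gripper_width: 18.7
grasp_force: 30.0
```

```bash
python3 - <<'E'
from h import *
st(); c=grab('wrist','w2'); blobs(c,14,60,(511,412),120)
c=grab('side','s2'); blobs(c,14,120,(511,412),120)
cv2.imwrite('pics/s2c.png',cv2.resize(c['pixels'][60:200,240:440,::-1],None,fx=3.5,fy=3.5,interpolation=cv2.INTER_CUBIC))
E
```

```text
t 3.87 tcp [534.5 419.  113. ] psi 104.4 |r| 3.138 w 18.7 F [ 0.1 -0.6  0.8]
[320. 144.] 2327 z90 25.2 rect [507.5 410.6] [129.8  80.3] 15.9 mean [490.  405.6  23.2]
[329. 124.] 259 z90 90.6 rect [510.  406.6] [133.4  95.5] 14.2 mean [518.1 406.5  40.7]
```

View pics/w2.png

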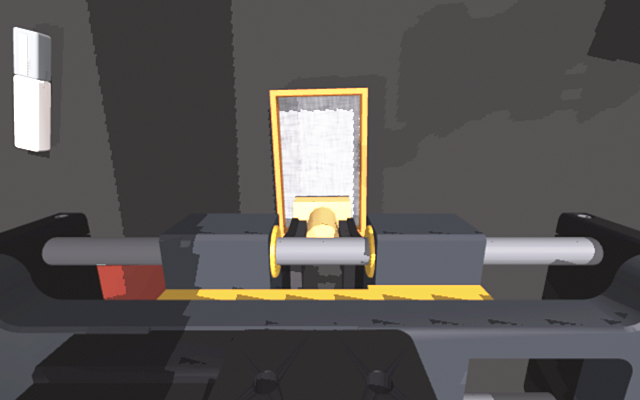

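Wrist view: the held stamp hangs at (322,215) inside the tray outline (270–367 x 90–240), centred across its width. I'll lower it and release.

Emit:
{"name": "jog_arm", "arguments": {
  "increments": [
    {"slide": [0,0,-0.3],"rotation": [0,0,0]},
    {"slide": [0,0,-0.3],"rotation": [0,0,0]},
    {"slide": [0,0,-0.1],"rotation": [0,0,0]},
    {"slide": [0,0,-0.08],"rotation": [0,0,0]},
    {"slide": [0,0,-0.04],"rotation": [0,0,0]},
    {"slide": [0,0,0],"rotation": [0,0,0]},
    {"slide": [0,0,0],"rotation": [0,0,0]}
  ]
}}

```text
clock: 4.55
ee_pos: [536.5, 420.1, 53.6]
tcp_rot: [-0.394, 3.115, 0.001]
contact_force: [-0.5, -0.4, -0.9]
gripper_width: 18.9
grasp_force: 30.0
```

Emit:
{"name": "jog_arm", "arguments": {
  "increments": [
    {"slide": [0,0,0],"rotation": [0,0,0]},
    {"slide": [0,0,0],"rotation": [0,0,0]},
    {"slide": [0,0,0],"rotation": [0,0,0]},
    {"slide": [0,0,0],"rotation": [0,0,0]},
    {"slide": [0,0,0.3],"rotation": [0,0,0]},
    {"slide": [0,0,0.3],"rotation": [0,0,0]},
    {"slide": [0,0,0.3],"rotation": [0,0,0]}
  ],
  "hand": -0.1
}}

```text
clock: 5.13
ee_pos: [535.7, 419.6, 120.6]
tcp_rot: [0.394, -3.116, 0.001]
contact_force: [0.6, 0.5, 0.6]
gripper_width: 38.7
grasp_force: 0.0
```

Emit:
{"name": "jog_arm", "arguments": {
  "increments": [
    {"slide": [0,0,0.4],"rotation": [0,0,-0.9]},
    {"slide": [-0.07,-0.4,0],"rotation": [0,0,-0.9]},
    {"slide": [-0.07,-0.4,0],"rotation": [0,0,-0.9]},
    {"slide": [-0.07,-0.4,0],"rotation": [0,0,-0.9]},
    {"slide": [-0.07,-0.4,0],"rotation": [0,0,-0.9]},
    {"slide": [-0.07,-0.4,0],"rotation": [0,0,-0.9]},
    {"slide": [-0.07,-0.4,0],"rotation": [0,0,0]},
    {"slide": [-0.07,-0.4,0],"rotation": [0,0,0]},
    {"slide": [-0.07,-0.4,0],"rotation": [0,0,0]},
    {"slide": [-0.07,-0.4,0],"rotation": [0,0,0]},
    {"slide": [-0.07,-0.4,0],"rotation": [0,0,0]},
    {"slide": [-0.07,-0.4,0],"rotation": [0,0,0]},
    {"slide": [-0.07,-0.4,0],"rotation": [0,0,0]},
    {"slide": [-0.07,-0.4,0],"rotation": [0,0,0]},
    {"slide": [-0.07,-0.35,0],"rotation": [0,0,0]},
    {"slide": [0,0,0],"rotation": [0,0,0]},
    {"slide": [0,0,0],"rotation": [0,0,0]},
    {"slide": [0,0,0],"rotation": [0,0,0]}
  ],
  "hand": 0.2
}}

```text
clock: 6.63
ee_pos: [462.7, 3.8, 150.4]
tcp_rot: [0.345, 3.122, 0.001]
contact_force: [-0.2, 0.2, -0.1]
gripper_width: 52.2
grasp_force: 0.0
```

```bash
python3 - <<'E'
from h import *
st(); c=grab('wrist','w3'); blobs(c,40,80,(460,6),60);blobs(c,5,80,(460,6),60)
c=grab('top','t3'); print('tray');blobs(c,14,90,(511,412),100); blobs(c,40,90,(511,412),100); print('dish'); blobs(c,9,40,(658,-16),100); print('hl');blobs(c,5,40,(510,150),90);
E
```

```text
t 6.63 tcp [462.7   3.8 150.4] psi 77.4 |r| 3.141 w 52.2 F [-0.2  0.2 -0.1]
[322. 191.] 406 z90 58.9 rect [459.    3.9] [19.2 19.5] 65.0 mean [457.6   4.3  55.7]
[322. 184.] 1090 z90 58.1 rect [458.8   4.3] [39.6 25.3] 77.3 mean [456.1   4.6  32.6]
tray
[154. 200.] 319 z90 26.2 rect [509.4 410.8] [131.3  82.7] 16.5 mean [510.  412.   21.9]
[151. 190.] 149 z90 61.5 rect [538. 420.] [26.1 40.3] 13.3 mean [536.2 415.9  35.4]
dish
[315. 141.] 122 z90 16.4 rect [691.6 -42.5] [143.2  61. ] 53.3 mean [698.5 -45.8  13. ]
[284. 158.] 79 z90 15.6 rect [644.4  39.9] [117.7  33. ] 10.9 mean [646.1  43.4  12.9]
hl
[245. 199.] 178 z90 16.5 rect [514.5 151. ] [90.6 21.8] 1.7 mean [522.4 151.5  13.2]
```

Emit:
{"name": "jog_arm", "arguments": {
  "increments": [
    {"slide": [-0.04,0.01,-0.2],"rotation": [0,0,0]},
    {"slide": [0,0,-0.3],"rotation": [0,0,0]},
    {"slide": [0,0,-0.3],"rotation": [0,0,0]},
    {"slide": [0,0,-0.3],"rotation": [0,0,0]},
    {"slide": [0,0,-0.18],"rotation": [0,0,0]},
    {"slide": [0,0,-0.1],"rotation": [0,0,0]},
    {"slide": [0,0,0],"rotation": [0,0,0]},
    {"slide": [0,0,0],"rotation": [0,0,0]}
  ]
}}

```text
clock: 7.4
ee_pos: [459.6, 4.9, 46.6]
tcp_rot: [-0.342, -3.123, -0.0]
contact_force: [0.1, -0.2, -0.4]
gripper_width: 52.2
grasp_force: 0.0
```

Emit:
{"name": "jog_arm", "arguments": {
  "increments": [
    {"slide": [0,0,0],"rotation": [0,0,0]},
    {"slide": [0,0,0],"rotation": [0,0,0]},
    {"slide": [0,0,0],"rotation": [0,0,0]},
    {"slide": [0,0,0],"rotation": [0,0,0]},
    {"slide": [0,0,0],"rotation": [0,0,0]},
    {"slide": [0,0,0],"rotation": [0,0,0]},
    {"slide": [0,0,0],"rotation": [0,0,0]},
    {"slide": [0,0,0],"rotation": [0,0,0]}
  ],
  "hand": -1
}}

```text
clock: 8.07
ee_pos: [459.7, 4.1, 46.9]
tcp_rot: [0.344, 3.122, -0.0]
contact_force: [0.1, -1.2, 3.6]
gripper_width: 18.7
grasp_force: 30.0
```

Emit:
{"name": "jog_arm", "arguments": {
  "increments": [
    {"slide": [0,0,0.2],"rotation": [0,0,0]},
    {"slide": [0,0,0.4],"rotation": [0,0,0]},
    {"slide": [0,0,0.4],"rotation": [0,0,0]},
    {"slide": [0.05,0.38,0.2],"rotation": [0,0,0.9]},
    {"slide": [0.02,0.38,0],"rotation": [0,0,0.9]},
    {"slide": [0.02,0.38,0],"rotation": [0,0,0.9]},
    {"slide": [0.02,0.38,0],"rotation": [0,0,0.9]},
    {"slide": [0.02,0.38,0],"rotation": [0,0,0.9]},
    {"slide": [0.02,0.38,0],"rotation": [0,0,0.9]},
    {"slide": [0.02,0.38,0],"rotation": [0,0,0]},
    {"slide": [0.02,0.38,0],"rotation": [0,0,0]},
    {"slide": [0.02,0.38,0],"rotation": [0,0,0]},
    {"slide": [0.02,0.38,0],"rotation": [0,0,0]},
    {"slide": [0.02,0.38,0],"rotation": [0,0,0]},
    {"slide": [0.02,0.38,0],"rotation": [0,0,0]},
    {"slide": [0.02,0.38,0],"rotation": [0,0,0]},
    {"slide": [0.02,0.38,0],"rotation": [0,0,0]},
    {"slide": [0,0,0],"rotation": [0,0,0]},
    {"slide": [0,0,0],"rotation": [0,0,0]},
    {"slide": [0,0,0],"rotation": [0,0,0]}
  ]
}}

```text
clock: 9.73
ee_pos: [481.9, 402.6, 135.9]
tcp_rot: [0.395, -3.115, 0.002]
contact_force: [0.6, -0.7, -1.4]
gripper_width: 18.6
grasp_force: 30.0
```

Emit:
{"name": "jog_arm", "arguments": {
  "increments": [
    {"slide": [0,0,-0.4],"rotation": [0,0,0]},
    {"slide": [0,0,-0.4],"rotation": [0,0,0]},
    {"slide": [0,0,-0.2],"rotation": [0,0,0]},
    {"slide": [0,0,-0.08],"rotation": [0,0,0]},
    {"slide": [0,0,-0.05],"rotation": [0,0,0]},
    {"slide": [0,0,0],"rotation": [0,0,0]},
    {"slide": [0,0,0],"rotation": [0,0,0]}
  ]
}}

```text
clock: 10.32
ee_pos: [483.7, 403.2, 53.0]
tcp_rot: [-0.393, 3.115, 0.001]
contact_force: [0.4, 0.8, -0.6]
gripper_width: 18.5
grasp_force: 30.0
```

Emit:
{"name": "jog_arm", "arguments": {
  "increments": [
    {"slide": [0,0,0],"rotation": [0,0,0]},
    {"slide": [0,0,0],"rotation": [0,0,0]},
    {"slide": [0,0,0],"rotation": [0,0,0]},
    {"slide": [0,0,0],"rotation": [0,0,0]},
    {"slide": [0,0,0.3],"rotation": [0,0,0]},
    {"slide": [0,0,0.4],"rotation": [0,0,0]},
    {"slide": [0,0,0.4],"rotation": [0,0,0]}
  ],
  "hand": -0.1
}}

```text
clock: 10.9
ee_pos: [481.9, 402.9, 134.5]
tcp_rot: [0.394, -3.114, 0.002]
contact_force: [0.1, 0.7, 0.1]
gripper_width: 38.9
grasp_force: 0.0
```

Emit:
{"name": "jog_arm", "arguments": {
  "increments": [
    {"slide": [0.04,-0.37,0],"rotation": [0,0,-1]},
    {"slide": [0.04,-0.37,0],"rotation": [0,0,-1]},
    {"slide": [0.04,-0.37,0],"rotation": [0,0,-0.9]},
    {"slide": [0.04,-0.37,0],"rotation": [0,0,0]},
    {"slide": [0.04,-0.37,0],"rotation": [0,0,0]},
    {"slide": [0.04,-0.37,0],"rotation": [0,0,0]},
    {"slide": [0.04,-0.37,0],"rotation": [0,0,0]},
    {"slide": [0.04,-0.37,0],"rotation": [0,0,0]},
    {"slide": [0.04,-0.37,0],"rotation": [0,0,0]},
    {"slide": [0,0,0],"rotation": [0,0,0]},
    {"slide": [0,0,0],"rotation": [0,0,0]},
    {"slide": [0,0,0],"rotation": [0,0,0]}
  ],
  "hand": 0.2
}}

```text
clock: 11.9
ee_pos: [509.8, 153.9, 134.6]
tcp_rot: [0.003, 3.141, 0.001]
contact_force: [-0.1, -0.3, -0.0]
gripper_width: 51.8
grasp_force: 0.0
```

```bash
python3 - <<'E'
from h import *
st(); c=grab('wrist','w4'); blobs(c,5,30,(510,150),90)
c=grab('top','t4'); blobs(c,40,90,(511,412),100); print('dish')
hsv=cv2.cvtColor(c['pixels'],cv2.COLOR_RGB2HSV)
for name,(u0,u1,v0,v1) in dict(dish=(270,340,120,190),pen=(405,475,165,245)).items():
    m=(c['pixels'][v0:v1,u0:u1].max(-1)>105).astype(np.uint8); k=max(cv2.findContours(m,0,2)[0],key=cv2.contourArea)+np.array([u0,v0])
    P=np.array([world(c,*p[0],13)[:2] for p in k],np.float32); print(name,cv2.minEnclosingCircle(P),cv2.minAreaRect(P))
E
```

```text
t 11.9 tcp [509.8 153.9 134.6] psi 89.9 |r| 3.141 w 51.8 F [-0.1 -0.3 -0. ]
[318. 185.] 1915 z90 15.5 rect [508.4 149.9] [99.1 20. ] 1.4 mean [506.  149.9  14.4]
dish
dish ((658.5509643554688, -17.82851219177246), 75.65245056152344) ((658.5462036132812, -18.53955078125), (147.258544921875, 149.68324279785156), 1.764043927192688)
pen ((521.6011962890625, -414.78118896484375), 99.25639343261719) ((522.0114135742188, -414.35125732421875), (138.9989776611328, 145.57232666015625), 76.20907592773438)
```

Emit:
{"name": "jog_arm", "arguments": {
  "increments": [
    {"slide": [-0.02,-0.05,-0.2],"rotation": [0,0,0.3]},
    {"slide": [0,0,-0.4],"rotation": [0,0,0]},
    {"slide": [0,0,-0.4],"rotation": [0,0,0]},
    {"slide": [0,0,-0.3],"rotation": [0,0,0]},
    {"slide": [0,0,-0.1],"rotation": [0,0,0]},
    {"slide": [0,0,-0.06],"rotation": [0,0,0]},
    {"slide": [0,0,0],"rotation": [0,0,0]},
    {"slide": [0,0,0],"rotation": [0,0,0]}
  ]
}}

```text
clock: 12.67
ee_pos: [509.0, 150.3, 25.7]
tcp_rot: [-0.04, 3.14, 0.0]
contact_force: [0.4, 0.0, 0.1]
gripper_width: 52.5
grasp_force: 0.0
```

Emit:
{"name": "jog_arm", "arguments": {
  "increments": [
    {"slide": [0,0,0],"rotation": [0,0,0]},
    {"slide": [0,0,0],"rotation": [0,0,0]},
    {"slide": [0,0,0],"rotation": [0,0,0]},
    {"slide": [0,0,0],"rotation": [0,0,0]},
    {"slide": [0,0,0],"rotation": [0,0,0]},
    {"slide": [0,0,0],"rotation": [0,0,0]},
    {"slide": [0,0,0],"rotation": [0,0,0]},
    {"slide": [0,0,0],"rotation": [0,0,0]}
  ],
  "hand": -1
}}

```text
clock: 13.33
ee_pos: [508.2, 149.8, 24.9]
tcp_rot: [0.039, -3.141, 0.0]
contact_force: [-0.0, -0.7, 0.5]
gripper_width: 7.2
grasp_force: 0.0
```

```bash
python3 - <<'E'
from h import *
st(); c=grab('wrist','w5'); blobs(c,3,30,(510,150),90)
cv2.imwrite('pics/w5c.png',cv2.resize(c['pixels'][130:330,180:460,::-1],None,fx=2.8,fy=2.8))
E
```

```text
t 13.33 tcp [508.2 149.8  24.9] psi 91.4 |r| 3.142 w 7.2 F [-0.  -0.7  0.5]
[322. 189.] 2531 z90 16.1 rect [485.9 149.6] [24.3 54.2] 89.5 mean [482.1 149.2  14.9]
[322. 277.] 329 z90 15.3 rect [541.5 150.9] [18.   8.7] 1.6 mean [541.6 150.9  14.5]
```

View pics/w5c.png

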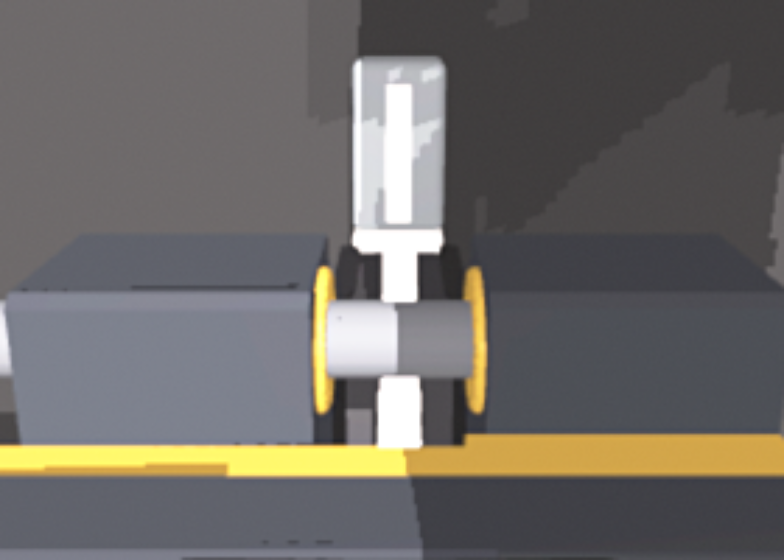

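```bash
python3 - <<'E'
from h import *
print(arm.finger_overhang); st(); c=load('w5'); W=cloud(c)
# fingers in cropped view: z of finger pixels at crop (355,270),(445,270)
for u,v in [(355,270),(445,270),(360,400),(440,400),(355,300),(400,280),(400,240),(400,410)]:
    uu,vv=180+u/2.8,130+v/2.8; print(u,v,W[int(vv),int(uu)].round(1), c['pixels'][int(vv),int(uu)])
E
```

```text
22.0
t 13.38 tcp [508.2 149.8  24.9] psi 91.4 |r| 3.142 w 4.3 F [ 0.2  0.3 -0.1]
355 270 [496.8 140.8  39.6] [60 58 60]
445 270 [496.6 158.1  39. ] [45 43 43]
360 400 [505.2 143.6  73.6] [78 75 78]
440 400 [504.5 156.1  74.2] [78 75 79]
355 300 [475.1 144.1 107. ] [148 147 154]
400 280 [508.7 149.7  14.4] [255 255 255]
400 240 [498.8 149.4  14.2] [255 255 255]
400 410 [541.2 150.6  14.1] [255 255 255]
```

Emit:
{"name": "jog_arm", "arguments": {
  "increments": [
    {"slide": [0,0,0],"rotation": [0,0,0]},
    {"slide": [0,0,0],"rotation": [0,0,0]},
    {"slide": [0,0,0],"rotation": [0,0,0]}
  ]
}}

```text
clock: 13.63
ee_pos: [508.2, 149.8, 24.9]
tcp_rot: [0.039, -3.141, 0.0]
contact_force: [0.1, 0.1, 0.7]
gripper_width: 0.5
grasp_force: 0.0
```

The fingers shut over the pen top: closed to 0.5 mm with the pen unmoved at z 14. The true fingertips must therefore be higher than the nominal 22 mm overhang implies. I'll feel for the pen top gently to calibrate.

Emit:
{"name": "jog_arm", "arguments": {
  "increments": [
    {"slide": [0,0,-0.01],"rotation": [0,0,0]},
    {"slide": [0,0,-0.01],"rotation": [0,0,0]},
    {"slide": [0,0,-0.01],"rotation": [0,0,0]},
    {"slide": [0,0,0],"rotation": [0,0,0]},
    {"slide": [0,0,0],"rotation": [0,0,0]}
  ]
}}

```text
clock: 14.05
ee_pos: [508.2, 149.8, 22.5]
tcp_rot: [0.039, -3.141, 0.0]
contact_force: [-0.6, 0.3, -0.3]
gripper_width: 0.2
grasp_force: 0.0
```

```bash
python3 - <<'E'
from h import *
st(); c=grab('side','s5'); 
u,v=[(c['R']@np.array([508,150,20])+c['t'])[i] for i in (0,1)],0
p=c['R']@np.array([508,150,20])+c['t']; u=p[0]/p[2]*f(c)+c['cx']; v=p[1]/p[2]*f(c)+c['cy']; print(u,v)
u,v=int(u),int(v)
cv2.imwrite('pics/s5c.png',cv2.resize(c['pixels'][v-60:v+40,u-65:u+65,::-1],None,fx=6,fy=6,interpolation=cv2.INTER_CUBIC))
E
```

```text
t 14.05 tcp [508.2 149.8  22.5] psi 91.4 |r| 3.141 w 0.2 F [-0.6  0.3 -0.3]
323.9761410831041 168.82369661132554
```

View pics/s5c.png

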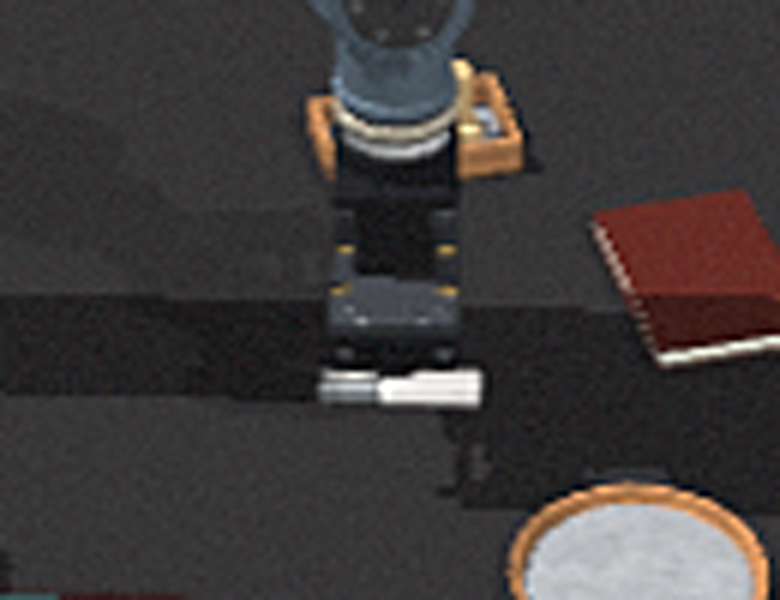

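Side crop: the gripper hovers above the pen (pen at about (400,388), gripper bottom at about (395,350)). I'll keep feeling downward.

Emit:
{"name": "jog_arm", "arguments": {
  "increments": [
    {"slide": [0,0,-0.015],"rotation": [0,0,0]},
    {"slide": [0,0,-0.015],"rotation": [0,0,0]},
    {"slide": [0,0,-0.015],"rotation": [0,0,0]},
    {"slide": [0,0,0],"rotation": [0,0,0]},
    {"slide": [0,0,0],"rotation": [0,0,0]}
  ]
}}

```text
clock: 14.52
ee_pos: [508.2, 149.8, 19.2]
tcp_rot: [0.039, -3.141, 0.0]
contact_force: [1.0, 0.0, 0.2]
gripper_width: 0.5
grasp_force: 0.0
```

Emit:
{"name": "jog_arm", "arguments": {
  "increments": [
    {"slide": [0,0,-0.015],"rotation": [0,0,0]},
    {"slide": [0,0,-0.015],"rotation": [0,0,0]},
    {"slide": [0,0,0],"rotation": [0,0,0]},
    {"slide": [0,0,0],"rotation": [0,0,0]}
  ]
}}

```text
clock: 14.85
ee_pos: [508.2, 149.8, 16.9]
tcp_rot: [0.039, -3.141, 0.0]
contact_force: [-0.8, -0.2, 0.5]
gripper_width: 0.7
grasp_force: 0.0
```

```bash
python3 - <<'E'
from h import *
st(); c=grab('wrist','w6'); W=cloud(c); d=np.abs(W[...,1]-149.8)<45
m=(c['pixels'].max(-1)<110)&(np.abs(W[...,0]-508)<30)&d&(W[...,2]>16)&(W[...,2]<70)
P=W[m]; print(len(P)); 
h,e=np.histogram(P[:,2],bins=range(16,72,4)); print(h,e)
print(P[P[:,2].argsort()[:12]].round(1))
E
```

```text
t 14.85 tcp [508.2 149.8  16.9] psi 91.4 |r| 3.141 w 0.7 F [-0.8 -0.2  0.5]
910
[ 26  67  61  70  60  70  58   3   0   0   0   1 494] [16 20 24 28 32 36 40 44 48 52 56 60 64 68]
[[497.9 154.8  17.4]
 [497.  142.4  17.6]
 [496.4 157.   18. ]
 [497.9 144.8  18.2]
 [498.2 153.6  18.4]
 [496.3 155.9  18.5]
 [496.3 156.4  18.5]
 [496.2 158.2  18.6]
 [496.6 141.8  18.6]
 [498.4 146.5  18.6]
 [496.2 157.6  18.7]
 [498.2 153.   18.7]]
```

```bash
python3 - <<'E'
from h import *
for t in ['w5','w6','w4','w1']:
    c=load(t); W=cloud(c); tcp={'w5':(508,150,24.9),'w6':(508,150,16.9),'w4':(509.8,153.9,134.6),'w1':(347.6,287.2,151.6)}[t]
    D=W-np.array(tcp); m=(c['pixels'].max(-1)<110)&(np.hypot(D[...,0],D[...,1])<60)&(D[...,2]<30)&(W[...,2]>16)&(np.abs(D[...,0])<25)
    P=D[m]; print(t,len(P)); print(np.sort(P[:,2])[:200:20].round(1))
E
```

```text
w5 562
[-1.2  2.1  3.5  4.4  5.6  6.6  7.2  8.7  9.6 10.8]
w6 415
[ 0.5  2.7  3.8  5.4  6.3  7.9  8.9  9.9 11.5 12.6]
w4 874
[-1.3  0.3  1.3  2.3  2.9  3.5  4.1  5.   5.9  6.4]
w1 869
[-1.8  0.4  1.2  1.8  2.7  3.2  4.1  5.   5.7  6.3]
```

The wrist depth puts the real fingertips only about 1–2 mm ahead of the TCP, about 20 mm shorter than stated. I'll open and descend to TCP z≈6.

Emit:
{"name": "jog_arm", "arguments": {
  "increments": [
    {"slide": [0,0,0.03],"rotation": [0,0,0]},
    {"slide": [0,0,0],"rotation": [0,0,0]},
    {"slide": [0,0,0],"rotation": [0,0,0]},
    {"slide": [0,0,0],"rotation": [0,0,0]},
    {"slide": [0,0,0],"rotation": [0,0,0]},
    {"slide": [0,0,0],"rotation": [0,0,0]},
    {"slide": [0,0,-0.06],"rotation": [0,0,0]},
    {"slide": [0,0,-0.06],"rotation": [0,0,0]},
    {"slide": [0,0,-0.05],"rotation": [0,0,0]},
    {"slide": [0,0,0],"rotation": [0,0,0]},
    {"slide": [0,0,0],"rotation": [0,0,0]}
  ],
  "hand": 0
}}

```text
clock: 15.82
ee_pos: [507.9, 149.7, 6.0]
tcp_rot: [0.039, -3.14, 0.0]
contact_force: [0.4, 0.4, -0.4]
gripper_width: 43.1
grasp_force: 0.0
```

Emit:
{"name": "jog_arm", "arguments": {
  "increments": [
    {"slide": [0,0,0],"rotation": [0,0,0]},
    {"slide": [0,0,0],"rotation": [0,0,0]},
    {"slide": [0,0,0],"rotation": [0,0,0]},
    {"slide": [0,0,0],"rotation": [0,0,0]},
    {"slide": [0,0,0],"rotation": [0,0,0]},
    {"slide": [0,0,0],"rotation": [0,0,0]},
    {"slide": [0,0,0],"rotation": [0,0,0]},
    {"slide": [0,0,0],"rotation": [0,0,0]}
  ],
  "hand": -1
}}

```text
clock: 16.48
ee_pos: [508.3, 149.8, 6.7]
tcp_rot: [-0.039, 3.141, 0.0]
contact_force: [0.0, 0.7, 1.1]
gripper_width: 19.3
grasp_force: 30.0
```

Emit:
{"name": "jog_arm", "arguments": {
  "increments": [
    {"slide": [0,0,0.15],"rotation": [0,0,0]},
    {"slide": [0,0,0.35],"rotation": [0,0,0]},
    {"slide": [0,0,0.4],"rotation": [0,0,0]},
    {"slide": [0,-0.2,0.35],"rotation": [0,0,0]},
    {"slide": [0.02,-0.4,0],"rotation": [0,0,-0.5]},
    {"slide": [0.02,-0.4,0],"rotation": [0,0,-0.5]},
    {"slide": [0.02,-0.4,0],"rotation": [0,0,-0.5]},
    {"slide": [0.02,-0.4,0],"rotation": [0,0,-0.5]},
    {"slide": [0.02,-0.4,0],"rotation": [0,0,-0.5]},
    {"slide": [0.02,-0.4,0],"rotation": [0,0,-0.5]},
    {"slide": [0.02,-0.4,0],"rotation": [0,0,0]},
    {"slide": [0.02,-0.4,0],"rotation": [0,0,0]},
    {"slide": [0.02,-0.4,0],"rotation": [0,0,0]},
    {"slide": [0.02,-0.4,0],"rotation": [0,0,0]},
    {"slide": [0.02,-0.4,0],"rotation": [0,0,0]},
    {"slide": [0.02,-0.4,0],"rotation": [0,0,0]},
    {"slide": [0.02,-0.4,0],"rotation": [0,0,0]}
  ]
}}

```text
clock: 17.9
ee_pos: [527.4, -256.6, 101.0]
tcp_rot: [0.372, 3.119, 0.0]
contact_force: [0.3, 0.6, -0.7]
gripper_width: 20.0
grasp_force: 30.0
```

Emit:
{"name": "jog_arm", "arguments": {
  "increments": [
    {"slide": [0,-0.4,0],"rotation": [0,0,0]},
    {"slide": [0,-0.4,0],"rotation": [0,0,0]},
    {"slide": [0,-0.4,0],"rotation": [0,0,0]},
    {"slide": [0,-0.4,0],"rotation": [0,0,0]},
    {"slide": [0,-0.2,0],"rotation": [0,0,0]},
    {"slide": [0,0,0],"rotation": [0,0,0]},
    {"slide": [0,0,0],"rotation": [0,0,0]},
    {"slide": [0,0,0],"rotation": [0,0,0]}
  ]
}}

```text
clock: 18.57
ee_pos: [527.2, -388.0, 100.1]
tcp_rot: [-0.37, -3.118, -0.003]
contact_force: [-0.6, -0.4, 0.1]
gripper_width: 19.6
grasp_force: 30.0
```

```bash
python3 - <<'E'
from h import *
st(); c=grab('wrist','w7'); blobs(c,8,40,(522,-414),110)
c=grab('top','t7'); blobs(c,40,90,(511,412),100); blobs(c,14,90,(511,412),100)
E
```

```text
t 18.57 tcp [ 527.2 -388.   100.1] psi 76.5 |r| 3.14 w 19.6 F [-0.6 -0.4  0.1]
[290. 150.] 2009 z90 13.2 rect [ 503.1 -410.7] [136.5 107.7] 76.2 mean [ 479.8 -404.6   12.1]
[154. 200.] 330 z90 26.3 rect [509.9 411.2] [131.7  82.4] 16.2 mean [510.7 412.   21.7]
[151. 190.] 147 z90 61.6 rect [537.6 420.9] [25.1 41.5] 16.3 mean [536.3 416.   35.6]
[156. 208.] 145 z90 61.0 rect [485.5 404.1] [26.3 40. ] 15.7 mean [484.1 399.2  35.1]
```

View pics/w7.png

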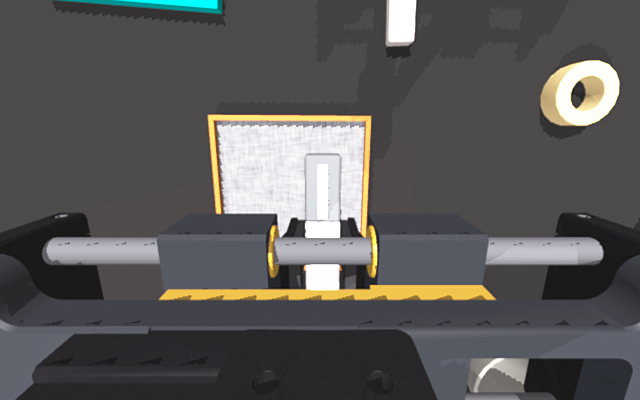

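Wrist view: the held pen (322,190) lies over the tray's grey floor (215–370 x 118–240), parallel to its walls. Both stamps measure upright in their tray. I'll lower and release.

Emit:
{"name": "jog_arm", "arguments": {
  "increments": [
    {"slide": [0,0,-0.4],"rotation": [0,0,0]},
    {"slide": [0,0,-0.4],"rotation": [0,0,0]},
    {"slide": [0,0,-0.25],"rotation": [0,0,0]},
    {"slide": [0,0,-0.08],"rotation": [0,0,0]},
    {"slide": [0,0,-0.04],"rotation": [0,0,0]},
    {"slide": [0,0,-0.02],"rotation": [0,0,0]},
    {"slide": [0,0,0],"rotation": [0,0,0]},
    {"slide": [0,0,0],"rotation": [0,0,0]}
  ]
}}

```text
clock: 19.33
ee_pos: [528.7, -390.8, 12.5]
tcp_rot: [0.37, 3.118, -0.003]
contact_force: [-0.9, 1.2, -0.4]
gripper_width: 19.5
grasp_force: 30.0
```

Emit:
{"name": "jog_arm", "arguments": {
  "increments": [
    {"slide": [0,0,0],"rotation": [0,0,0]},
    {"slide": [0,0,0],"rotation": [0,0,0]},
    {"slide": [0,0,0],"rotation": [0,0,0]},
    {"slide": [0,0,0],"rotation": [0,0,0]},
    {"slide": [0,0,0.3],"rotation": [0,0,0]},
    {"slide": [0,0,0.4],"rotation": [0,0,0]},
    {"slide": [0,0,0.4],"rotation": [0,0,0]}
  ],
  "hand": -0.35
}}

```text
clock: 19.92
ee_pos: [527.0, -389.5, 93.4]
tcp_rot: [-0.371, -3.117, -0.003]
contact_force: [0.2, -0.6, -1.0]
gripper_width: 28.2
grasp_force: 0.0
```

Emit:
{"name": "jog_arm", "arguments": {
  "increments": [
    {"slide": [0,0,0.3],"rotation": [0,0,0.2]},
    {"slide": [-0.35,0.23,0],"rotation": [0,0,0]},
    {"slide": [-0.35,0.23,0],"rotation": [0,0,0]},
    {"slide": [-0.35,0.23,0],"rotation": [0,0,0]},
    {"slide": [-0.35,0.23,0],"rotation": [0,0,0]},
    {"slide": [-0.35,0.23,0],"rotation": [0,0,0]},
    {"slide": [-0.35,0.23,0],"rotation": [0,0,0]},
    {"slide": [0,0,0],"rotation": [0,0,0]},
    {"slide": [0,0,0],"rotation": [0,0,0]},
    {"slide": [0,0,0],"rotation": [0,0,0]}
  ],
  "hand": 0
}}

```text
clock: 20.75
ee_pos: [371.2, -288.0, 116.6]
tcp_rot: [0.344, 3.12, -0.003]
contact_force: [0.3, 1.2, -0.7]
gripper_width: 43.7
grasp_force: 0.0
```

```bash
python3 - <<'E'
from h import *
st(); c=grab('wrist','w8'); blobs(c,5,30,(371,-286),70)
c=grab('top','t8'); print('tray');blobs(c,14.5,40,(522,-414),90);blobs(c,9,40,(522,-414),110); blobs(c,8,40,(492,-160),50)
E
```

```text
t 20.75 tcp [ 371.2 -288.   116.6] psi 77.4 |r| 3.139 w 43.7 F [ 0.3  1.2 -0.7]
[323. 186.] 2116 z90 15.6 rect [ 366.8 -286.8] [19.8 95.8] 78.1 mean [ 364.5 -286.2   14.4]
tray
[432. 200.] 200 z90 20.9 rect [ 531.6 -389. ] [20.4 98.7] 76.3 mean [ 532.  -389.1   18.1]
[432. 201.] 257 z90 20.4 rect [ 531.3 -389.9] [27.2 99.3] 78.4 mean [ 531.2 -388.4   16.8]
```

Emit:
{"name": "jog_arm", "arguments": {
  "increments": [
    {"slide": [-0.02,0.01,-0.3],"rotation": [0,0,0.1]},
    {"slide": [0,0,-0.4],"rotation": [0,0,0]},
    {"slide": [0,0,-0.4],"rotation": [0,0,0]},
    {"slide": [0,0,-0.25],"rotation": [0,0,0]},
    {"slide": [0,0,-0.08],"rotation": [0,0,0]},
    {"slide": [0,0,-0.04],"rotation": [0,0,0]},
    {"slide": [0,0,0],"rotation": [0,0,0]},
    {"slide": [0,0,0],"rotation": [0,0,0]}
  ]
}}

```text
clock: 21.52
ee_pos: [369.5, -286.7, 6.4]
tcp_rot: [0.33, 3.123, -0.002]
contact_force: [-0.6, 0.4, 0.6]
gripper_width: 43.5
grasp_force: 0.0
```

Emit:
{"name": "jog_arm", "arguments": {
  "increments": [
    {"slide": [0,0,0],"rotation": [0,0,0]},
    {"slide": [0,0,0],"rotation": [0,0,0]},
    {"slide": [0,0,0],"rotation": [0,0,0]},
    {"slide": [0,0,0],"rotation": [0,0,0]},
    {"slide": [0,0,0],"rotation": [0,0,0]},
    {"slide": [0,0,0],"rotation": [0,0,0]},
    {"slide": [0,0,0],"rotation": [0,0,0]},
    {"slide": [0,0,0],"rotation": [0,0,0]}
  ],
  "hand": -1
}}

```text
clock: 22.18
ee_pos: [369.0, -286.2, 6.2]
tcp_rot: [0.33, 3.123, -0.001]
contact_force: [-0.1, 0.4, 6.7]
gripper_width: 19.3
grasp_force: 30.0
```

Emit:
{"name": "jog_arm", "arguments": {
  "increments": [
    {"slide": [0,0,0.15],"rotation": [0,0,0]},
    {"slide": [0,0,0.35],"rotation": [0,0,0]},
    {"slide": [0,0,0.4],"rotation": [0,0,0]},
    {"slide": [0.33,-0.34,0.3],"rotation": [0,0,-0.3]},
    {"slide": [0.33,-0.34,0],"rotation": [0,0,0]},
    {"slide": [0.33,-0.34,0],"rotation": [0,0,0]},
    {"slide": [0.33,-0.34,0],"rotation": [0,0,0]},
    {"slide": [0.33,-0.34,0],"rotation": [0,0,0]},
    {"slide": [0.33,-0.34,0],"rotation": [0,0,0]},
    {"slide": [0,0,0],"rotation": [0,0,0]},
    {"slide": [0,0,0],"rotation": [0,0,0]},
    {"slide": [0,0,0],"rotation": [0,0,0]}
  ]
}}

```text
clock: 23.18
ee_pos: [515.8, -437.3, 94.4]
tcp_rot: [-0.371, -3.117, -0.004]
contact_force: [-0.7, 1.2, -0.2]
gripper_width: 19.6
grasp_force: 30.0
```

```bash
python3 - <<'E'
from h import *
st(); c=grab('wrist','w9'); blobs(c,8,40,(522,-414),110)
E
```

```text
t 23.18 tcp [ 515.8 -437.3   94.4] psi 76.4 |r| 3.139 w 19.6 F [-0.7  1.2 -0.2]
[352. 144.] 1980 z90 13.3 rect [ 491.7 -407.5] [136.5  84.4] 76.4 mean [ 475.6 -401.6   12.2]
[378. 180.] 1770 z90 19.7 rect [ 520.6 -388.8] [20.3 82.8] 76.2 mean [ 508.8 -387.2   17.9]
```

View pics/w9.png

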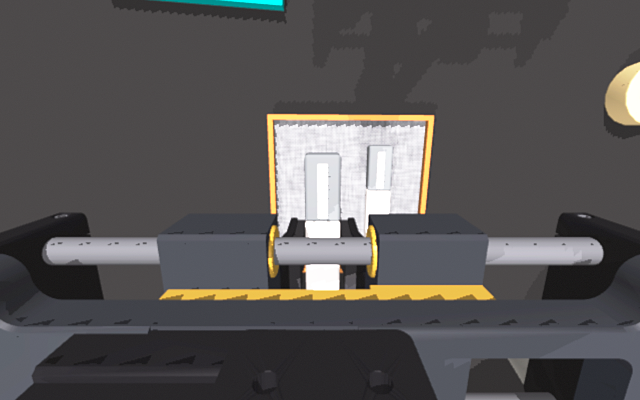

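Wrist view: the held pen (322,190) is parallel to the placed one (378,180), both inside the tray. I'll lower and release.

Emit:
{"name": "jog_arm", "arguments": {
  "increments": [
    {"slide": [0,0,-0.4],"rotation": [0,0,0]},
    {"slide": [0,0,-0.4],"rotation": [0,0,0]},
    {"slide": [0,0,-0.2],"rotation": [0,0,0]},
    {"slide": [0,0,-0.07],"rotation": [0,0,0]},
    {"slide": [0,0,-0.04],"rotation": [0,0,0]},
    {"slide": [0,0,-0.02],"rotation": [0,0,0]},
    {"slide": [0,0,0],"rotation": [0,0,0]},
    {"slide": [0,0,0],"rotation": [0,0,0]}
  ]
}}

```text
clock: 23.9
ee_pos: [517.7, -439.5, 12.3]
tcp_rot: [0.371, 3.118, -0.003]
contact_force: [-0.8, 0.3, 0.5]
gripper_width: 20.1
grasp_force: 30.0
```

Emit:
{"name": "jog_arm", "arguments": {
  "increments": [
    {"slide": [0,0,0],"rotation": [0,0,0]},
    {"slide": [0,0,0],"rotation": [0,0,0]},
    {"slide": [0,0,0],"rotation": [0,0,0]},
    {"slide": [0,0,0],"rotation": [0,0,0]},
    {"slide": [0,0,0.3],"rotation": [0,0,0]},
    {"slide": [0,0,0.4],"rotation": [0,0,0]},
    {"slide": [0,0,0.4],"rotation": [0,0,0]}
  ],
  "hand": -0.35
}}

```text
clock: 24.48
ee_pos: [516.3, -438.0, 93.1]
tcp_rot: [-0.371, -3.117, -0.003]
contact_force: [0.4, -0.9, 0.1]
gripper_width: 28.1
grasp_force: 0.0
```

Emit:
{"name": "jog_arm", "arguments": {
  "increments": [
    {"slide": [0,0,0.3],"rotation": [0,0,0]},
    {"slide": [-0.03,0.37,0],"rotation": [0,0,0]},
    {"slide": [-0.03,0.37,0],"rotation": [0,0,0]},
    {"slide": [-0.03,0.37,0],"rotation": [0,0,0]},
    {"slide": [-0.03,0.37,0],"rotation": [0,0,0]},
    {"slide": [-0.03,0.37,0],"rotation": [0,0,0]},
    {"slide": [-0.03,0.37,0],"rotation": [0,0,0]},
    {"slide": [-0.03,0.37,0],"rotation": [0,0,0]},
    {"slide": [-0.03,0.37,0],"rotation": [0,0,0]},
    {"slide": [-0.03,0.37,0],"rotation": [0,0,0]},
    {"slide": [-0.03,0.37,0],"rotation": [0,0,0]},
    {"slide": [0,0,0],"rotation": [0,0,0]},
    {"slide": [0,0,0],"rotation": [0,0,0]},
    {"slide": [0,0,0],"rotation": [0,0,0]}
  ],
  "hand": 0.75
}}

```text
clock: 25.65
ee_pos: [495.3, -161.8, 116.2]
tcp_rot: [0.37, 3.118, -0.002]
contact_force: [1.3, -0.5, 0.0]
gripper_width: 76.3
grasp_force: 0.0
```

```bash
python3 - <<'E'
from h import *
st(); c=grab('wrist','w10'); blobs(c,8,40,(492,-160),50)
c=grab('top','t10'); print('tray');blobs(c,14.5,40,(522,-414),90)
E
```

```text
t 25.65 tcp [ 495.3 -161.8  116.2] psi 76.5 |r| 3.14 w 76.3 F [ 1.3 -0.5  0. ]
[322. 189.] 1689 z90 20.2 rect [ 490.3 -160.6] [49.1 48.8] 39.0 mean [ 489.6 -160.4   18.7]
tray
[432. 201.] 202 z90 21.0 rect [ 530.9 -388.6] [20.9 99.3] 76.3 mean [ 531.5 -389.    17.8]
[449. 206.] 202 z90 20.5 rect [ 519.2 -437.6] [20.5 99. ] 77.1 mean [ 517.9 -436.9   18. ]
```

Emit:
{"name": "jog_arm", "arguments": {
  "increments": [
    {"slide": [-0.06,0.02,-0.3],"rotation": [0,0,0]},
    {"slide": [0,0,-0.4],"rotation": [0,0,0]},
    {"slide": [0,0,-0.4],"rotation": [0,0,0]},
    {"slide": [0,0,-0.2],"rotation": [0,0,0]},
    {"slide": [0,0,-0.1],"rotation": [0,0,0]},
    {"slide": [0,0,-0.05],"rotation": [0,0,0]},
    {"slide": [0,0,0],"rotation": [0,0,0]},
    {"slide": [0,0,0],"rotation": [0,0,0]}
  ]
}}

```text
clock: 26.42
ee_pos: [490.7, -160.5, 7.7]
tcp_rot: [0.372, 3.118, -0.001]
contact_force: [-0.0, -0.8, -1.1]
gripper_width: 76.2
grasp_force: 0.0
```

Emit:
{"name": "jog_arm", "arguments": {
  "increments": [
    {"slide": [0,0,0],"rotation": [0,0,0]},
    {"slide": [0,0,0],"rotation": [0,0,0]},
    {"slide": [0,0,0],"rotation": [0,0,0]},
    {"slide": [0,0,0],"rotation": [0,0,0]},
    {"slide": [0,0,0],"rotation": [0,0,0]},
    {"slide": [0,0,0],"rotation": [0,0,0]},
    {"slide": [0,0,0],"rotation": [0,0,0]},
    {"slide": [0,0,0],"rotation": [0,0,0]}
  ],
  "hand": -1
}}

```text
clock: 27.08
ee_pos: [490.2, -159.8, 7.4]
tcp_rot: [0.371, 3.119, -0.0]
contact_force: [0.8, -0.1, 5.0]
gripper_width: 48.7
grasp_force: 30.0
```

Emit:
{"name": "jog_arm", "arguments": {
  "increments": [
    {"slide": [0,0,0.15],"rotation": [0,0,0]},
    {"slide": [0,0,0.35],"rotation": [0,0,0]},
    {"slide": [0,0,0.4],"rotation": [0,0,0]},
    {"slide": [0.37,0.32,0.2],"rotation": [0,0,0]},
    {"slide": [0.37,0.32,0],"rotation": [0,0,0]},
    {"slide": [0.37,0.32,0],"rotation": [0,0,0]},
    {"slide": [0.37,0.32,0],"rotation": [0,0,0]},
    {"slide": [0.37,0.32,0],"rotation": [0,0,0]},
    {"slide": [0.37,0.32,0],"rotation": [0,0,0]},
    {"slide": [0,0,0],"rotation": [0,0,0]},
    {"slide": [0,0,0],"rotation": [0,0,0]},
    {"slide": [0,0,0],"rotation": [0,0,0]}
  ]
}}

```text
clock: 28.08
ee_pos: [655.2, -15.5, 89.3]
tcp_rot: [-0.37, -3.117, 0.0]
contact_force: [-0.4, -0.3, -1.1]
gripper_width: 48.3
grasp_force: 30.0
```

Emit:
{"name": "jog_arm", "arguments": {
  "increments": [
    {"slide": [0,0,-0.4],"rotation": [0,0,0]},
    {"slide": [0,0,-0.4],"rotation": [0,0,0]},
    {"slide": [0,0,-0.14],"rotation": [0,0,0]},
    {"slide": [0,0,-0.05],"rotation": [0,0,0]},
    {"slide": [0,0,-0.04],"rotation": [0,0,0]},
    {"slide": [0,0,-0.02],"rotation": [0,0,0]},
    {"slide": [0,0,0],"rotation": [0,0,0]},
    {"slide": [0,0,0],"rotation": [0,0,0]}
  ]
}}

```text
clock: 28.75
ee_pos: [657.4, -16.0, 12.2]
tcp_rot: [0.371, 3.117, -0.0]
contact_force: [-0.2, 0.7, -0.1]
gripper_width: 48.6
grasp_force: 30.0
```

Emit:
{"name": "jog_arm", "arguments": {
  "increments": [
    {"slide": [0,0,0],"rotation": [0,0,0]},
    {"slide": [0,0,0],"rotation": [0,0,0]},
    {"slide": [0,0,0],"rotation": [0,0,0]},
    {"slide": [0,0,0],"rotation": [0,0,0]},
    {"slide": [0,0,0.3],"rotation": [0,0,0]},
    {"slide": [0,0,0.4],"rotation": [0,0,0]},
    {"slide": [0,0,0.4],"rotation": [0,0,0]},
    {"slide": [-0.4,0,0.4],"rotation": [0,0,0]},
    {"slide": [-0.4,0,0.3],"rotation": [0,0,0]},
    {"slide": [-0.4,0,0],"rotation": [0,0,0]},
    {"slide": [-0.4,0,0],"rotation": [0,0,0]},
    {"slide": [-0.4,0,0],"rotation": [0,0,0]},
    {"slide": [0,0,0],"rotation": [0,0,0]},
    {"slide": [0,0,0],"rotation": [0,0,0]},
    {"slide": [0,0,0],"rotation": [0,0,0]}
  ],
  "hand": 0.5
}}

```text
clock: 30.0
ee_pos: [508.4, -16.0, 145.8]
tcp_rot: [0.371, 3.117, -0.001]
contact_force: [0.7, -0.4, 0.0]
gripper_width: 65.2
grasp_force: 0.0
```

```bash
python3 - <<'E'
from h import *
st(); c=grab('wrist','w11'); 
c=grab('top','t11'); print('tape');blobs(c,17,60,(658,-17),60); blobs(c,40,90,(511,412),100);blobs(c,14.5,40,(522,-414),90)
c=grab('side','s11');blobs(c,17,60,(658,-17),60)
E
```

```text
t 30.0 tcp [508.4 -16.  145.8] psi 76.4 |r| 3.139 w 65.2 F [ 0.7 -0.4  0. ]
tape
[305. 150.] 98 z90 25.5 rect [668.1 -17. ] [48.1 30. ] 75.4 mean [668.8 -16.5  22.2]
[432. 201.] 205 z90 20.9 rect [ 530.3 -388.9] [20.3 99.2] 76.3 mean [ 528.8 -388.4   17.9]
[449. 206.] 208 z90 21.3 rect [ 518.1 -437.2] [20.9 98.3] 76.5 mean [ 517.  -436.6   18.1]
[365. 201.] 100 z90 24.8 rect [658.6 -20.4] [48.5 53. ] 12.9 mean [657.7 -20.8  21.6]
```

View pics/s11.png

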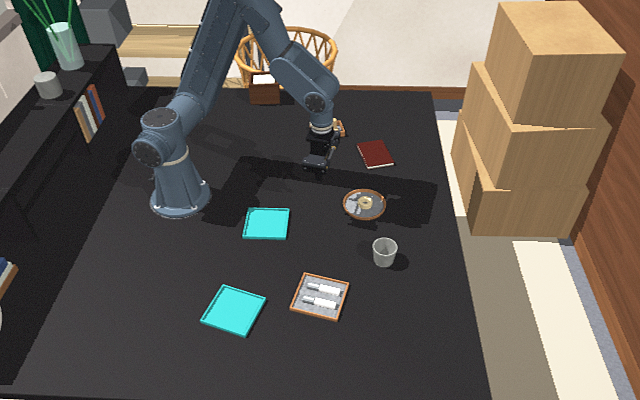

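The side view shows the tape (365,203) in the dish and both pens in the tray (325,290), with the cup and notebook undisturbed. The stamps didn't register in this top view, so I'll check them.

```bash
python3 - <<'E'
from h import *
c=grab('top','t12'); blobs(c,-5,400,(511,412),100)
cv2.imwrite('pics/t12c.png',cv2.resize(c['pixels'][100:300,100:500,::-1],None,fx=2,fy=2,interpolation=cv2.INTER_CUBIC))
E
```

```text
[157. 200.] 3398 z90 22.8 rect [519.6 409.9] [199.  182.2] 76.8 mean [513.3 408.8   6. ]
```

View pics/t12c.png

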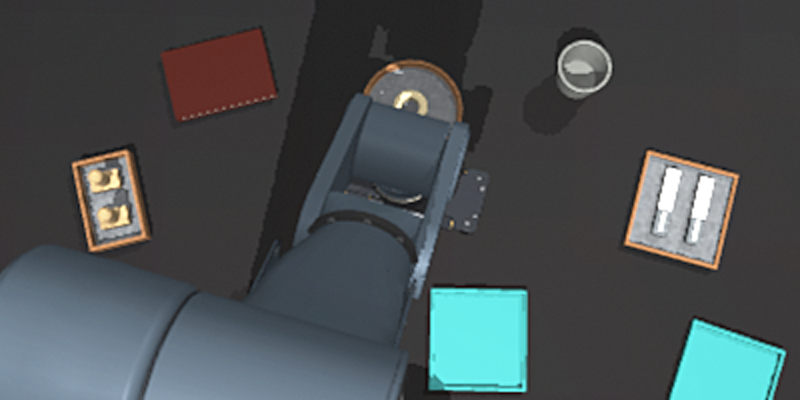

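The crop shows both stamps upright in the small tray (104,180) and (113,215), both pens in the wooden tray, and the tape in the dish. The earlier miss was only my blob size threshold. Handing in.

```bash
python3 -c "
from workcell import arm; print(arm.sign_off())"
```

```text
the job is handed in; nothing more can be done
None
```

The job is handed in at about 30 s on the robot's clock: both highlighters lie flat in the wooden pen tray, both stamps stand in the stamp tray, the tape is in the dish, and the cup and notebook were left alone; sign-off gave no verdict.

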